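Tip the tin caddy into the till tray and bolt it

TASK

On the shop counter, tip the pivoted caddy forward by its arched handle just far enough that its end flap swings open and all four tins slide out into the wooden tray; never tip it beyond 45 degrees. Let the caddy go back level, and only then slide the bolt behind it fully home into the keeper on the caddy. Leave the tray where it stands and do not disturb the jar, the can and the bottle.

Things in the scene. Friction and masses are not known exactly. Their poses are not given: they have to be found in the camera images.
- stand: fixed dark steel stand that carries caddy and bolt. Origin: on the counter, straight below the middle of the caddy's pivot. Its axes: z up, -y is the way the tins leave (towards the tray), +y is where the bolt is, x is parallel to the pivot axis. Base plate 110 (x) by 285 mm (y from -40 to +245), 12 mm thick. Its yaw varies
- caddy (a joint): tilt of the caddy about its pivot, rad: 0 level at rest, growing as the flap end (stand -y) goes down and the handle bar goes towards -y; hard stop at 1.0, but it must stay under 0.785 (45 degrees). A damped spring (0.24 N m level, 0.6 N m more per rad) takes it back to 0 whenever it is let go. The tins are smooth and begin to slide at about 0.25 to 0.4
- caddy_pivot (a point): point of the caddy on its pivot axis, at mid-length, 135 mm above the counter. The caddy is an aluminium channel 56 wide (x), 200 long (y from -100 to +100), from 14 below to 29 mm above this point, with a clear cover over the row of tins
- caddy_bar (a point): centre of the wooden handle bar of the caddy, 130 mm straight above the pivot when level (265 mm above the counter): a round bar 12 mm thick and 104 mm long along the stand's x, on two 8 mm thick wire uprights at its ends (x = -48 and +48). It may be pushed from its +y side or taken from above; it moves on a 130 mm arc about the pivot
- flap (a joint): opening of the aluminium end flap relative to the caddy, rad: 0 shut, growing as its lower edge swings out. It hangs freely from the top edge of the caddy's -y end, 54 wide and 34 mm high, and opens by gravity as the caddy tips
- flap_edge (a point): middle of the lower edge of the flap
- bolt (a joint): travel of the steel bolt, m: about 0 to 0.010 drawn at the start, 0.040 fully home (end stop). It slides level along the stand's -y, its rod 135 mm above the counter, needs about 2 to 3 N and stays where left. Its tip enters the keeper on the caddy's rear wall at about 0.020
- bolt_knob (a point): centre of the bolt's upright round black knob, 14 mm thick, from 170 to 190 mm above the counter (this point 180 mm), on a 10 mm post. At joint 0 it stands at stand x = 0, y = 202 mm; it moves towards -y as the bolt is shot. The bolt's guides beside it (y = 146 and 224 mm) reach 147 mm above the counter: push above them
- tray: open wooden tray, loose, 160 (x) by 200 (y) by 45 mm high, walls and floor 6 mm. Origin: centre of its underside. It stands already below the flap end, its centre about 165 mm from the pivot along the stand's -y
- tin1: round flat steel tin with a brass band, 42 mm across and 15 mm high, 25 g; origin at the centre of its underside. One of four alike, lying in a row in the caddy (this one nearest the flap)
- tin2: round flat steel tin with a brass band, 42 mm across and 15 mm high, 25 g; origin at the centre of its underside. One of four alike, lying in a row in the caddy
- tin3: round flat steel tin with a brass band, 42 mm across and 15 mm high, 25 g; origin at the centre of its underside. One of four alike, lying in a row in the caddy
- tin4: round flat steel tin with a brass band, 42 mm across and 15 mm high, 25 g; origin at the centre of its underside. One of four alike, lying in a row in the caddy (this one farthest from the flap)
- jar: bystander: squat amber jar with a white label, 80 mm across and 85 mm high; origin at its foot
- can: bystander: blue can with a white label, 66 mm across and 100 mm high; origin at its foot
- bottle: bystander: green bottle with a white label, 66 mm across and 210 mm high; origin at its foot

How it is judged:
On the way, in this order (a step that is already met when the one before it is completed fails the run):
1. all four tins lie in the tray, the bolt still drawn (x of tin1 in the frame of tray between -0.08 and 0.08 m and y of tin1 in the frame of tray between -0.1 and 0.1 m and z of tin1 in the frame of tray between -0.005 and 0.05 m and x of tin2 in the frame of tray between -0.08 and 0.08 m and y of tin2 in the frame of tray between -0.1 and 0.1 m and z of tin2 in the frame of tray between -0.005 and 0.05 m and x of tin3 in the frame of tray between -0.08 and 0.08 m and y of tin3 in the frame of tray between -0.1 and 0.1 m and z of tin3 in the frame of tray between -0.005 and 0.05 m and x of tin4 in the frame of tray between -0.08 and 0.08 m and y of tin4 in the frame of tray between -0.1 and 0.1 m and z of tin4 in the frame of tray between -0.005 and 0.05 m and value of joint bolt below 0.02 m), for 0.2 s.
2. the caddy is level again and the bolt is home in its keeper (value of joint caddy below 0.04 rad and value of joint bolt above 0.036 m), for 0.2 s.
At the end, for the whole second after the job is handed in: all four tins lie at rest inside the tray, the tray within 30 mm of where it stood and flat, the caddy level (under 0.04 rad) and the bolt home in the keeper (over 36 of its 40 mm) (all of step 2 and x of tin1 in the frame of tray between -0.08 and 0.08 m and y of tin1 in the frame of tray between -0.1 and 0.1 m and z of tin1 in the frame of tray between -0.005 and 0.05 m and x of tin2 in the frame of tray between -0.08 and 0.08 m and y of tin2 in the frame of tray between -0.1 and 0.1 m and z of tin2 in the frame of tray between -0.005 and 0.05 m and x of tin3 in the frame of tray between -0.08 and 0.08 m and y of tin3 in the frame of tray between -0.1 and 0.1 m and z of tin3 in the frame of tray between -0.005 and 0.05 m and x of tin4 in the frame of tray between -0.08 and 0.08 m and y of tin4 in the frame of tray between -0.1 and 0.1 m and z of tin4 in the frame of tray between -0.005 and 0.05 m and linear speed of each of tin1, tin2, tin3, tin4 below 0.02 m/s and angle between tray's own z axis and vertical below 0.06 rad and distance of tray from where it was at the start of the episode below 0.03 m); the robot touches nothing.
It fails at once if the caddy tipped beyond 45 degrees (0.785 rad) (value of joint caddy above 0.785 rad).
It fails at once if the bolt shot past the keeper's mouth (22 mm) while the caddy is not level (over 0.06 rad) (value of joint bolt above 0.022 m and value of joint caddy above 0.06 rad).
It fails at once if the jar, the can or the bottle moved by more than 30 mm or tipped (distance of any of jar, can, bottle from where it was at the start of the episode above 0.03 m or angle between any of jar, can, bottle's own z axis and vertical above 0.3 rad).
It also fails if it takes over 54 s, if anything falls off the work surface, if the arm or the gripper's body presses on something with over 40 N, if the wrist force passes 120 N, or if a joint passes its speed limit or range.

ROBOT

A 6-joint arm with a two-finger parallel gripper is mounted at the origin on the work surface. World frame = base frame: x ahead of the robot, y to its left, z up, the work surface at z = 0. Lengths are in m, angles in rad, forces in N, time in s.
With the tool pointing down it reaches from about 0.35 to 0.725 m from the base axis. Payload 4.3 kg.
Tool frame: the origin (TCP) lies midway between the tips of the shut fingers; the grasp point (between the pads) lies 19 mm behind it; z points along the fingers, y is the line along which they close (so a half turn about z gives the same grasp; the last joint's range is limited). The gripper opens to 85 mm and grips with 20 to 120 N. Pads are 22 mm wide; open, the fingers measure 114 mm over their backs; the gripper's body (76 mm by 85 mm) begins 54 mm behind the grasp point. The pads swing forward as they close: fully open they stand 13 mm farther back than shut.
Start: joints at [-1.267, 0.377, 0.081, 1.274, 0, 1.46], TCP at [0.231, -0.527, 0.231] pointing down, gripper open.
Joint ranges: [-2.72, 2.72], [-0.84, 1.66], [-1.02, 1.22], [-1.77, 2.12], [-1.37, 1.28], [-3.14, 3.14]. Speed limits (rad/s): [2.57, 2.57, 3.14, 3.14, 3.14, 3.14].

INTERFACE

Orientations are given as a unit quaternion [x, y, z, w].
In Python, from station import ctrl, cams, hand_in gives the robot as it stands. The module is installed in compiled form; this text tells all that it offers.
- The arm moves only by the shell command python3 -m inch 'ROWS' [FORCE]. ROWS is a JSON object of lists of equal length, an entry for each row: "xyz": the shift along the world's x, y, z in cm, a list of three; "rotation": the turn, a rotation vector about the world's x, y, z in degrees, a list of three; "jaw": the opening, from -1 (shut) to 1 (fully open). In form: {"xyz": [[tx, ty, tz], ...], "rotation": [[wx, wy, wz], ...], "jaw": [jaw, ...]}. A call has 1 to 10 rows; each row is the pose to reach, as a shift and turn from the pose commanded when the call began; what a row does not reach only later rows make up. A row lasts 1/8 s, in which the tool goes at most 62.5 mm and 10.7 degrees, less where a joint would pass 70% of its speed; a pose out of reach is approached as far as the arm can. A call with a gripper value outside its range is refused whole. The fingers move at their own pace and stop on an object; FORCE is the grip in N (left out, the last holds). Time passes only in rows, so rows that repeat a pose let the fingers close. It gives the time, the measured TCP pose, the force, the opening and the grip force at its end, in the units of the state.
- ctrl.read_state(): the state, without advancing time (a new reading comes with each control period).
- cams.snapshot(name): name is "scene" or "side" or "wrist"; returns the picture (420x560x3 uint8, red, green, blue); there is no depth.
- cams.calibration(name): a dict with "fx", "fy", "cx", "cy" (pixels), "k1" (the pictures are not rectified: a ray, as slopes to the right and down, at radius r is drawn at 1 + k1 r^2 times it, then the intrinsics apply), "eye" and "attitude" of the camera in the world. Camera axes: x right, y down, z forward; pixel columns grow to the right and rows downward; lengths in m; the calibration is good to about 2 mm. A picture is of the moment at which its call begins: read the wrist's pose just before it. calibration takes no time and is no camera call; for the wrist camera it gives the pose at the moment of the call.
- hand_in(): hands the job in; it is judged then, once.
The state is a dict: "t": time; "joints": joint angles; "dq": joint speeds; "joint_efforts": joint torques, N m; "tcp_pos": TCP position; "tcp_rot": TCP orientation; "wrist_force": force on the tool from outside, world axes, zero at the start; "wrist_torque": the same for the moment, N m; "width": finger opening in m; "grasp_force": force on a finger pad.
Only numpy, scipy, OpenCV 4.12 (cv2) and the standard library are available. Lean on these libraries where they do the work, as an engineer would, in place of code of your own. Each camera call takes 0.05 s, during which the arm holds its last target. There are 200 camera calls.

## Working session

There is one attempt and no reset: what is moved stays moved. The work goes in short steps, Python scripts to look and compute and a shell command to move; the robot and the scene stay as the last step left them, time stands still between calls to the robot, and variables do not carry over. Pictures are saved under pics/ and viewed, at most 10 in all, crops included, and the job is handed in when it is done.

```bash
mkdir -p pics; cat > h.py <<'E'
import numpy as np,cv2
from station import ctrl,cams,hand_in
from scipy.spatial.transform import Rotation as R
def cal(n):
    c=cams.calibration(n); a=np.array(c["attitude"],float)
    M=R.from_quat(a).as_matrix() if a.size==4 else a.reshape(3,3)
    return c,M,np.array(c["eye"])
def ray(n,u,v):
    c,M,e=cal(n); K=np.array([[c["fx"],0,c["cx"]],[0,c["fy"],c["cy"]],[0,0,1.]])
    p=cv2.undistortPoints(np.array([[[u,v]]],float),K,np.array([c["k1"],0,0,0,0.]))[0,0]
    return e,M@np.array([p[0],p[1],1])
def atz(n,u,v,z):
    e,d=ray(n,u,v); return e+d*(z-e[2])/d[2]
def tri(*obs):
    A=np.zeros((3,3));b=np.zeros(3)
    for o in obs:
        e,d=ray(*o); d=d/np.linalg.norm(d); P=np.eye(3)-np.outer(d,d); A+=P;b+=P@e
    return np.linalg.solve(A,b)
def proj(n,X):
    c,M,e=cal(n); p=M.T@(np.array(X)-e); p=p[:2]/p[2]; s=1+c["k1"]*(p@p)
    return c["fx"]*p[0]*s+c["cx"],c["fy"]*p[1]*s+c["cy"]
def snap(n,f,s=None):
    im=cams.snapshot(n)[:,:,::-1]
    cv2.imwrite("pics/"+f,im if s is None else im); return im
E
python3 - <<'E'
from h import *
a=snap("scene","a.png");b=snap("side","b.png")
for n in("scene","side","wrist"): print(n,cams.calibration(n))
s=ctrl.read_state();print(s["t"],s["tcp_pos"],s["tcp_rot"])
E
```

```text
scene {'fx': 439.42810197831506, 'fy': 439.42810197831506, 'cx': 276.7359854033406, 'cy': 206.85244259096402, 'k1': -0.006872373428393193, 'eye': array([ 1.21899661, -0.27801636,  1.17660338]), 'attitude': array([ 0.7679276 ,  0.57223298, -0.1710825 , -0.23144633])}
side {'fx': 382.179080914669, 'fy': 382.179080914669, 'cx': 280.40856381351955, 'cy': 206.73727371660962, 'k1': -0.10518476744858254, 'eye': array([ 0.48088351, -0.76895388,  0.77118571]), 'attitude': array([ 0.90706521, -0.07780772,  0.0251793 , -0.41297054])}
wrist {'fx': 290.0776776616581, 'fy': 290.0776776616581, 'cx': 279.97593807229697, 'cy': 210.44334999938314, 'k1': 0.010282622610666411, 'eye': array([ 0.29344159, -0.49673665,  0.37239455]), 'attitude': array([ 0.82918785, -0.54153805, -0.07630605,  0.1155917 ])}
0.1 [ 0.2310199  -0.52590107  0.23046346] [ 9.78674702e-01  2.05414192e-01 -9.65858764e-05 -9.09881921e-04]
```

View pics/a.png

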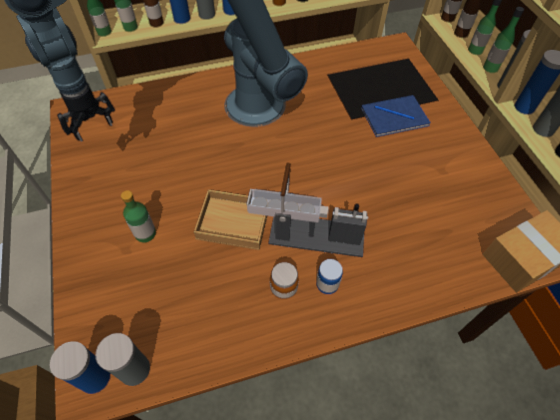

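View pics/b.png

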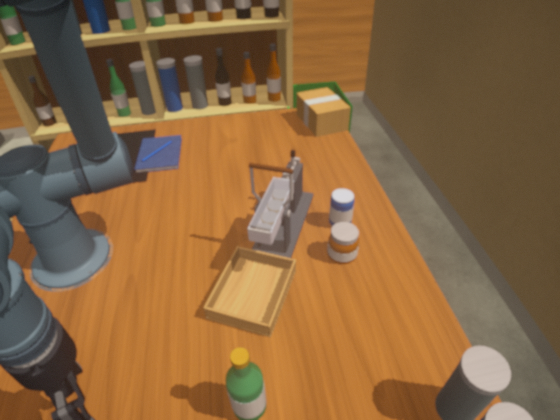

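Both views show the tray (scene ~232,218), the caddy (~285,203) with its handle bar (~287,180), and the bolt on the right (~357,210). The jar (285,280), the can (330,275) and the bottle (138,220) stand clear. I'll enlarge both views.

```bash
python3 - <<'E'
import cv2,numpy as np
a=cv2.imread("pics/a.png")[150:270,190:390];b=cv2.imread("pics/b.png")[140:260,225:385]
a=cv2.resize(a,None,fx=4,fy=4,interpolation=cv2.INTER_CUBIC);b=cv2.resize(b,None,fx=5,fy=5,interpolation=cv2.INTER_CUBIC)
cv2.imwrite("pics/a2.png",a);cv2.imwrite("pics/b2.png",b)
E
```

```text
(no output)
```

View pics/a2.png

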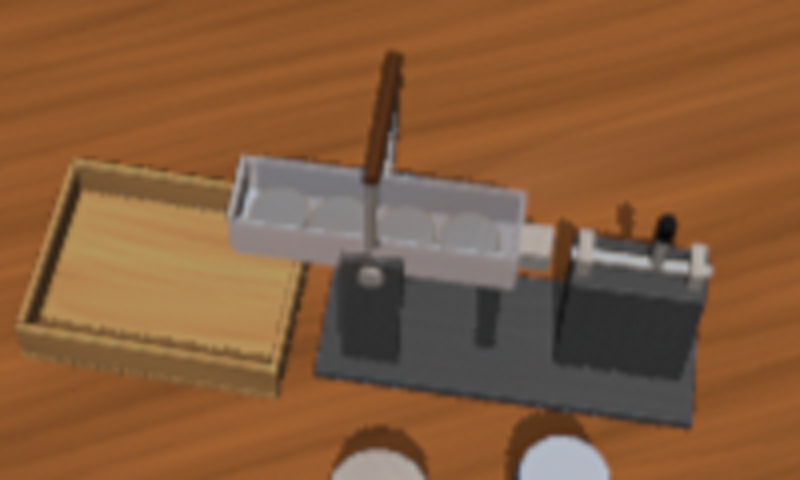

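View pics/b2.png

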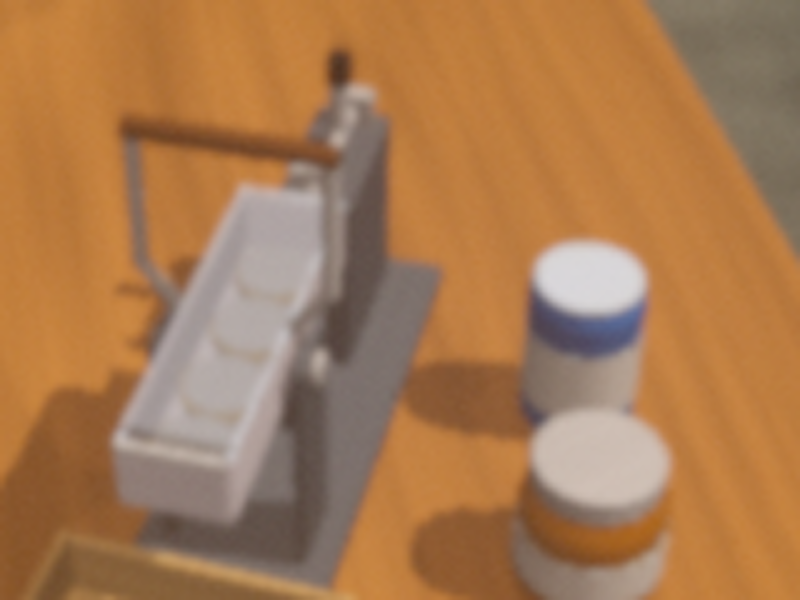

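The crops show the bar ends at scene crop (393,55) and (373,180), and side crop (127,126) and (335,155). The knob is at scene (667,228) and side (340,68). I'll triangulate these.

```bash
python3 - <<'E'
from h import *
A=lambda u,v:("scene",190+u/4-.4,150+v/4-.4)
B=lambda u,v:("side",225+u/5-.4,140+v/5-.4)
e1=tri(A(393,57),B(128,127));e2=tri(A(373,178),B(335,154));k=tri(A(667,228),B(340,68))
print("bar ends",e1,e2,np.linalg.norm(e1-e2));print("knob",k)
print("bar z=.265", [atz(*q,.265) for q in (A(393,57),B(128,127),A(373,178),B(335,154))])
print("knob z=.18",atz(*A(667,228),.18),atz(*B(340,68),.18))
m=(atz(*A(393,57),.265)+atz(*A(373,178),.265)+atz(*B(128,127),.265)+atz(*B(335,154),.265))/4
kk=(atz(*A(667,228),.18)+atz(*B(340,68),.18))/2
d=(kk-m)[:2];yaw=np.arctan2(-d[0],d[1]);print("mid",m,"dist",np.linalg.norm(d),"yaw deg",np.degrees(yaw))
# baseplate edge corners (z=.012), caddy rim
p=atz(*A(315,375),.012);q=atz(*A(692,425),.012);dd=q-p;print("plate",p,q,np.linalg.norm(dd),np.degrees(np.arctan2(-dd[0],dd[1])))
for n,(u,v),z in (("jar",(285,272),.085),("can",(330,268),.1),("bottle",(128,197),.21)): print(n,atz("scene",u,v,z))
s=R.from_quat(ctrl.read_state()["tcp_rot"]).as_matrix();print(s)
c,M,e=cal("wrist");print("cam fwd",M[:,2])
E
```

```text
bar ends [ 0.52016962 -0.03632259  0.26468876] [ 0.61038205 -0.07780757  0.265834  ] 0.09930054389711446
knob [0.65014641 0.12028756 0.18017092]
bar z=.265 [array([ 0.51962553, -0.03596682,  0.265     ]), array([ 0.52056266, -0.03772018,  0.265     ]), array([ 0.60978188, -0.07759708,  0.265     ]), array([ 0.61061724, -0.07672071,  0.265     ])]
knob z=.18 [0.64973246 0.1205936  0.18      ] [0.65035257 0.12010212 0.18      ]
mid [ 0.56514682 -0.0570012   0.265     ] dist 0.1966213763951897 yaw deg -25.580096279738363
plate [ 0.60148579 -0.11709141  0.012     ] [0.7215888  0.13870759 0.012     ] 0.2825913341317237 -25.151042580050216
jar [ 0.7379473  -0.10831595  0.085     ]
can [0.76793427 0.00887136 0.1       ]
bottle [ 0.46390962 -0.46545365  0.21      ]
[[ 9.15610001e-01  4.02067170e-01 -5.62857626e-04]
 [ 4.02067521e-01 -9.15608364e-01  1.74127662e-03]
 [ 1.84753011e-04 -1.82063705e-03 -9.99998326e-01]]
cam fwd [-0.2517387  -0.10904921 -0.96163189]
```

```bash
python3 -m inch '{"xyz":[[0,0,6],[3,4,11],[7,10,11],[11,16,11],[15,22,11],[19,28,11],[23,34,11],[27,40,11],[31,45,11],[35.3,51.1,11]],"rotation":[[0,0,0],[0,0,8],[0,0,16],[0,0,24],[0,0,32],[0,0,41],[0,0,41],[0,0,41],[0,0,41],[0,0,41]],"jaw":[-1,-1,-1,-1,-1,-1,-1,-1,-1,-1]}' 30
python3 -m inch '{"xyz":[[0,0,0],[0,0,0],[0,0,0],[0,0,0]],"rotation":[[0,0,0],[0,0,0],[0,0,0],[0,0,0]],"jaw":[-1,-1,-1,-1]}'
```

```text
t: 1.35
tcp_pos: [0.5399, -0.0763, 0.341]
tcp_rot: [0.845, 0.535, -0.0, -0.0]
wrist_force: [0.6, -0.7, -0.3]
width: -0.0
grasp_force: 0.0
t: 1.85
tcp_pos: [0.5387, -0.0794, 0.3415]
tcp_rot: [0.845, 0.534, 0.0, 0.0]
wrist_force: [-0.6, 0.4, -0.7]
width: -0.0001
grasp_force: 0.0
```

```bash
python3 -m inch '{"xyz":[[2,3,0],[4.5,6.3,0],[4.5,6.3,0],[4.5,6.3,-5],[4.5,6.3,-9],[4.5,6.3,-12],[4.5,6.3,-12],[4.5,6.3,-12]],"rotation":[[0,0,0],[0,0,0],[0,0,0],[0,0,0],[0,0,0],[0,0,0],[0,0,0],[0,0,0]],"jaw":[-1,-1,-1,-1,-1,-1,-1,-1]}'
python3 - <<'E'
from h import *
b=snap("side","c.png")
cv2.imwrite("pics/c2.png",cv2.resize(b[120:270,215:375],None,fx=4,fy=4,interpolation=cv2.INTER_CUBIC))
E
```

```text
t: 2.85
tcp_pos: [0.5846, -0.0161, 0.2229]
tcp_rot: [0.845, 0.535, 0.001, 0.001]
wrist_force: [0.7, -0.1, -0.6]
width: -0.0001
grasp_force: 0.0
```

View pics/c2.png

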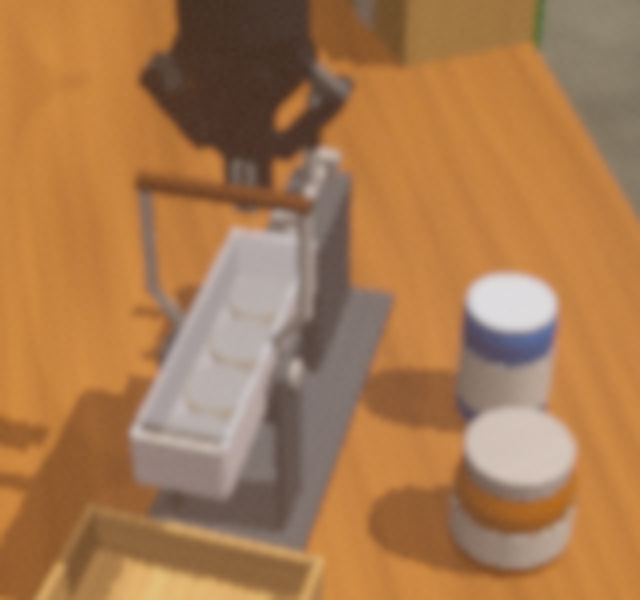

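The shut fingers stand behind the bar, between its uprights, so I can start the push.

```bash
python3 -m inch '{"xyz":[[-0.9,-1.8,0],[-1.2,-2.6,0],[-1.5,-3.2,0],[-1.8,-3.9,0],[-2.1,-4.5,0],[-2.4,-5.1,0],[-2.7,-5.7,0],[-3,-6.3,0],[-3.2,-6.8,0],[-3.3,-7.0,0]],"rotation":[[0,0,0],[0,0,0],[0,0,0],[0,0,0],[0,0,0],[0,0,0],[0,0,0],[0,0,0],[0,0,0],[0,0,0]],"jaw":[-1,-1,-1,-1,-1,-1,-1,-1,-1,-1]}'
python3 -m inch '{"xyz":[[0,0,0],[0,0,0],[0,0,0],[0,0,0]],"rotation":[[0,0,0],[0,0,0],[0,0,0],[0,0,0]],"jaw":[-1,-1,-1,-1]}'
python3 - <<'E'
from h import *
a=snap("scene","d.png");b=snap("side","d1.png")
L=cv2.resize(a[150:260,180:320],(560,440),interpolation=cv2.INTER_CUBIC)
Q=cv2.resize(b[140:340,200:309],(240,440),interpolation=cv2.INTER_CUBIC)
cv2.imwrite("pics/d2.png",np.hstack([L,Q]))
E
```

```text
t: 4.15
tcp_pos: [0.5511, -0.0853, 0.2211]
tcp_rot: [0.845, 0.535, 0.0, -0.0]
wrist_force: [3.2, 3.7, -1.5]
width: -0.0
grasp_force: 2.1
t: 4.65
tcp_pos: [0.5513, -0.0851, 0.2212]
tcp_rot: [0.845, 0.535, 0.0, -0.0]
wrist_force: [2.3, 3.5, -2.4]
width: -0.0001
grasp_force: 1.8
```

View pics/d2.png

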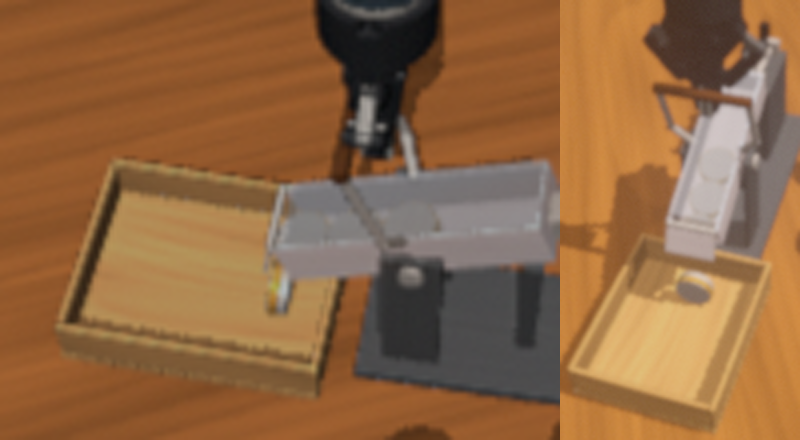

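One tin is already in the tray (left panel 280,288). The others are sliding in the caddy (310,225 and 415,215). I'll tip it slightly more and hold.

```bash
python3 -m inch '{"xyz":[[-0.2,-0.4,0],[-0.4,-0.8,0],[-0.5,-1.1,0],[-0.5,-1.1,0],[-0.5,-1.1,0],[-0.5,-1.1,0],[-0.5,-1.1,0],[-0.5,-1.1,0],[-0.5,-1.1,0],[-0.5,-1.1,0]],"rotation":[[0,0,0],[0,0,0],[0,0,0],[0,0,0],[0,0,0],[0,0,0],[0,0,0],[0,0,0],[0,0,0],[0,0,0]],"jaw":[-1,-1,-1,-1,-1,-1,-1,-1,-1,-1]}'
python3 - <<'E'
from h import *
a=snap("scene","e.png");b=snap("side","e1.png")
L=cv2.resize(a[150:260,180:320],(560,440),interpolation=cv2.INTER_CUBIC)
Q=cv2.resize(b[140:340,200:309],(240,440),interpolation=cv2.INTER_CUBIC)
cv2.imwrite("pics/e2.png",np.hstack([L,Q]))
E
```

```text
t: 6.0
tcp_pos: [0.5461, -0.0962, 0.2213]
tcp_rot: [0.845, 0.535, -0.0, -0.0]
wrist_force: [0.1, 5.3, -1.5]
width: 0.0001
grasp_force: 2.3
```

View pics/e2.png

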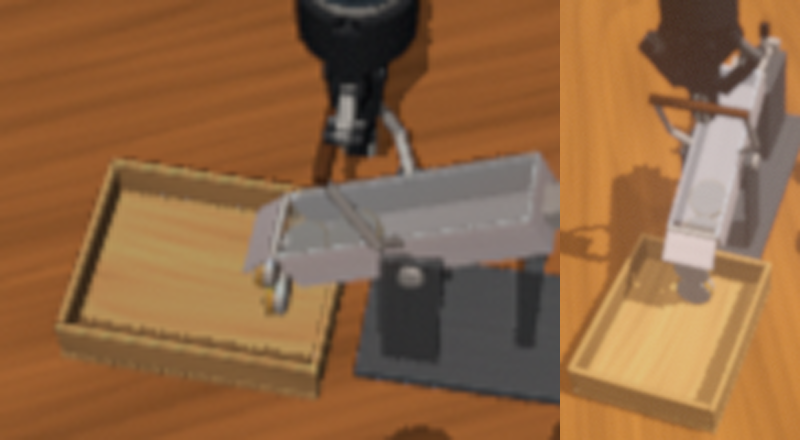

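Two tins are out, one of them leaning at the lip (270,275). The other two are still inside, near 305,230. I'll tip to about 0.58, still well under 0.785, with a slight rock to loosen them.

```bash
python3 -m inch '{"xyz":[[-0.2,-0.5,0],[-0.45,-0.95,0],[-0.45,-0.95,0],[-0.45,-0.95,0],[-0.45,-0.95,0],[-0.45,-0.95,0],[0.2,0.4,0],[0.5,1.0,0],[0.5,1.0,0],[0.5,1.0,0]],"rotation":[[0,0,0],[0,0,0],[0,0,0],[0,0,0],[0,0,0],[0,0,0],[0,0,0],[0,0,0],[0,0,0],[0,0,0]],"jaw":[-1,-1,-1,-1,-1,-1,-1,-1,-1,-1]}'
python3 -c "
from h import *
snap('scene','f0.png');snap('side','f01.png')"
python3 -m inch '{"xyz":[[-0.4,-0.8,0],[-0.7,-1.5,0],[-0.95,-2.0,0],[-0.95,-2.0,0],[-0.95,-2.0,0],[-0.95,-2.0,0],[-0.95,-2.0,0],[-0.95,-2.0,0],[-0.95,-2.0,0],[-0.95,-2.0,0]],"rotation":[[0,0,0],[0,0,0],[0,0,0],[0,0,0],[0,0,0],[0,0,0],[0,0,0],[0,0,0],[0,0,0],[0,0,0]],"jaw":[-1,-1,-1,-1,-1,-1,-1,-1,-1,-1]}'
python3 - <<'E'
from h import *
snap("scene","f.png");snap("side","f1.png")
rows=[]
for s in("f0","f"):
    a=cv2.imread(f"pics/{s}.png");b=cv2.imread(f"pics/{s}1.png")
    rows.append(np.hstack([cv2.resize(a[180:240,190:320],(520,240),interpolation=cv2.INTER_CUBIC),cv2.resize(b[200:290,210:310],(267,240),interpolation=cv2.INTER_CUBIC)]))
cv2.imwrite("pics/f2.png",np.vstack(rows))
E
```

```text
t: 7.35
tcp_pos: [0.552, -0.0864, 0.2217]
tcp_rot: [0.845, 0.535, 0.001, 0.001]
wrist_force: [2.2, 2.0, 0.4]
width: 0.0002
grasp_force: 1.6
t: 8.7
tcp_pos: [0.5408, -0.1052, 0.2204]
tcp_rot: [0.845, 0.535, -0.0, -0.002]
wrist_force: [1.9, 4.2, -2.5]
width: -0.0003
grasp_force: 2.8
```

View pics/f2.png

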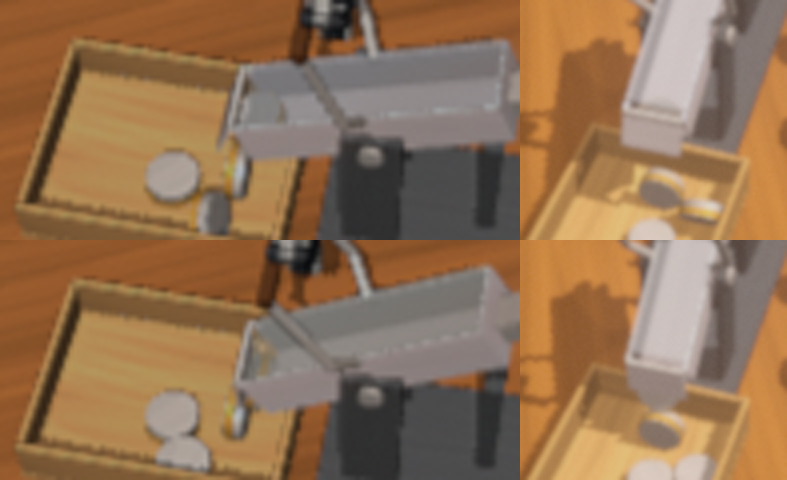

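Three tins are now out: one flat at (172,415), one at (183,455), and one leaning by the rear wall at (237,415). The fourth is perched at the lip (260,355). I'll rock once more.

```bash
python3 -m inch '{"xyz":[[0.5,1.0,0],[1,2.1,0],[1.3,2.8,0],[1.3,2.8,0],[0.9,1.9,0],[0.4,0.8,0],[0,0,0],[-0.2,-0.4,0],[-0.2,-0.4,0],[-0.2,-0.4,0]],"rotation":[[0,0,0],[0,0,0],[0,0,0],[0,0,0],[0,0,0],[0,0,0],[0,0,0],[0,0,0],[0,0,0],[0,0,0]],"jaw":[-1,-1,-1,-1,-1,-1,-1,-1,-1,-1]}'
python3 -m inch '{"xyz":[[0,0,0],[0.5,1.0,0],[1,2.1,0],[1.5,3.2,0],[1.5,3.2,0],[0.9,1.9,0],[0.4,0.8,0],[0,0,0],[0,0,0],[0,0,0]],"rotation":[[0,0,0],[0,0,0],[0,0,0],[0,0,0],[0,0,0],[0,0,0],[0,0,0],[0,0,0],[0,0,0],[0,0,0]],"jaw":[-1,-1,-1,-1,-1,-1,-1,-1,-1,-1]}'
python3 - <<'E'
from h import *
snap("scene","g.png");snap("side","g1.png")
rows=[]
for s in("g",):
    a=cv2.imread(f"pics/{s}.png");b=cv2.imread(f"pics/{s}1.png")
    rows.append(np.hstack([cv2.resize(a[180:250,190:310],(480,280),interpolation=cv2.INTER_CUBIC),cv2.resize(b[210:330,200:310],(257,280),interpolation=cv2.INTER_CUBIC)]))
cv2.imwrite("pics/g2.png",np.vstack(rows))
E
```

```text
t: 10.05
tcp_pos: [0.5391, -0.1094, 0.2204]
tcp_rot: [0.845, 0.535, 0.0, -0.002]
wrist_force: [2.5, 5.3, -2.2]
width: 0.0001
grasp_force: 3.2
t: 11.3
tcp_pos: [0.5393, -0.1091, 0.2206]
tcp_rot: [0.845, 0.535, 0.0, -0.001]
wrist_force: [2.3, 5.0, -1.1]
width: -0.0001
grasp_force: 2.9
```

View pics/g2.png

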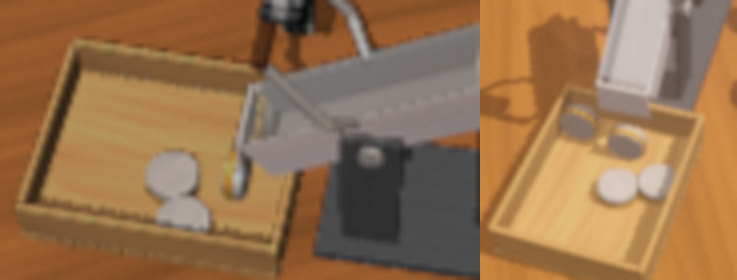

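All four tins now lie in the tray (right panel at 578,122; 627,140; 617,187; 655,182). Next I'll let the caddy swing back and move over behind the knob.

```bash
python3 -m inch '{"xyz":[[0.4,0.9,0],[0.9,1.8,0],[1.3,2.7,0],[1.8,3.7,0],[2.2,4.7,0],[2.7,5.7,0],[3.1,6.6,0],[3.6,7.6,0],[4.1,8.6,0],[4.5,9.5,0]],"rotation":[[0,0,0],[0,0,0],[0,0,0],[0,0,0],[0,0,0],[0,0,0],[0,0,0],[0,0,0],[0,0,0],[0,0,0]],"jaw":[-1,-1,-1,-1,-1,-1,-1,-1,-1,-1]}'
python3 -m inch '{"xyz":[[0,0,4],[0,0,8],[2,4,10],[4,8.5,10],[6,13,10],[8.3,17.1,10],[8.3,17.1,10],[8.3,17.1,10],[8.3,17.1,10]],"rotation":[[0,0,0],[0,0,0],[0,0,0],[0,0,0],[0,0,0],[0,0,0],[0,0,0],[0,0,0],[0,0,0]],"jaw":[-1,-1,-1,-1,-1,-1,-1,-1,-1]}'
```

```text
t: 12.65
tcp_pos: [0.585, -0.0147, 0.2212]
tcp_rot: [0.845, 0.535, -0.0, 0.0]
wrist_force: [-0.0, -0.1, 0.2]
width: 0.0002
grasp_force: 0.0
t: 13.78
tcp_pos: [0.6674, 0.1547, 0.3221]
tcp_rot: [0.845, 0.535, 0.0, 0.0]
wrist_force: [0.5, 0.4, 0.0]
width: 0.0001
grasp_force: 0.0
```

```bash
python3 -m inch '{"xyz":[[0,0,-5],[0,0,-10],[0,0,-13],[0,0,-15.8],[0,0,-15.8],[0,0,-15.8]],"rotation":[[0,0,0],[0,0,0],[0,0,0],[0,0,0],[0,0,0],[0,0,0]],"jaw":[-1,-1,-1,-1,-1,-1]}'
python3 - <<'E'
from h import *
snap("scene","i.png");snap("side","i1.png")
a=cv2.imread("pics/i.png");b=cv2.imread("pics/i1.png")
im=np.hstack([cv2.resize(a[150:250,190:380],(475,250),interpolation=cv2.INTER_CUBIC),cv2.resize(b[140:340,200:320],(300,500),interpolation=cv2.INTER_CUBIC)[:250]])
c=np.hstack([cv2.resize(a[180:250,190:290],(475,332),interpolation=cv2.INTER_CUBIC),cv2.resize(b[230:330,200:310],(300,332),interpolation=cv2.INTER_CUBIC)])
cv2.imwrite("pics/i2.png",np.vstack([im,c]))
E
```

```text
t: 14.52
tcp_pos: [0.6682, 0.1552, 0.1652]
tcp_rot: [0.845, 0.535, 0.001, 0.0]
wrist_force: [0.0, 0.1, -0.7]
width: 0.0
grasp_force: 0.0
```

View pics/i2.png

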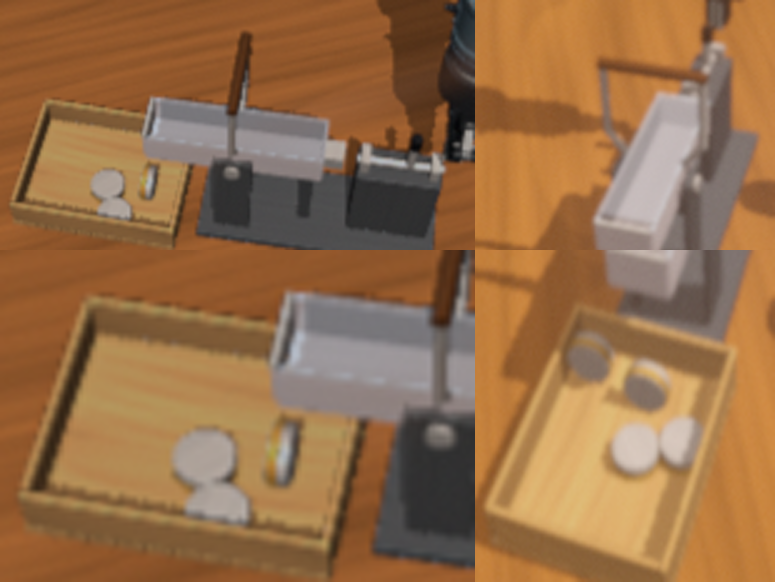

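The caddy is empty and level, the four tins are in the tray, and the fingers stand behind the knob. I'll shoot the bolt now.

```bash
python3 -m inch '{"xyz":[[-0.4,-0.9,0],[-0.7,-1.5,0],[-0.9,-1.9,0],[-1.1,-2.4,0],[-1.4,-2.9,0],[-1.6,-3.4,0],[-1.8,-3.9,0],[-2.1,-4.4,0],[-2.25,-4.7,0],[-2.25,-4.7,0]],"rotation":[[0,0,0],[0,0,0],[0,0,0],[0,0,0],[0,0,0],[0,0,0],[0,0,0],[0,0,0],[0,0,0],[0,0,0]],"jaw":[-1,-1,-1,-1,-1,-1,-1,-1,-1,-1]}'
python3 -m inch '{"xyz":[[-0.1,-0.15,0],[-0.1,-0.2,0],[-0.1,-0.2,0]],"rotation":[[0,0,0],[0,0,0],[0,0,0]],"jaw":[-1,-1,-1]}'
```

```text
t: 15.88
tcp_pos: [0.645, 0.1081, 0.1633]
tcp_rot: [0.845, 0.535, -0.0, 0.0]
wrist_force: [0.2, 0.3, -0.7]
width: 0.0001
grasp_force: 0.1
t: 16.25
tcp_pos: [0.6443, 0.1068, 0.1633]
tcp_rot: [0.845, 0.535, 0.0, 0.0]
wrist_force: [1.7, 1.1, 0.4]
width: -0.0002
grasp_force: 0.9
```

```bash
python3 -m inch '{"xyz":[[-0.05,-0.1,0],[-0.1,-0.2,0],[-0.1,-0.2,0]],"rotation":[[0,0,0],[0,0,0],[0,0,0]],"jaw":[-1,-1,-1]}'
python3 -m inch '{"xyz":[[-0.05,-0.1,0],[-0.1,-0.2,0],[-0.1,-0.2,0]],"rotation":[[0,0,0],[0,0,0],[0,0,0]],"jaw":[-1,-1,-1]}'
```

```text
t: 16.62
tcp_pos: [0.6432, 0.1046, 0.1633]
tcp_rot: [0.845, 0.535, -0.0, 0.0]
wrist_force: [0.7, 1.0, -0.4]
width: 0.0003
grasp_force: 0.8
t: 17.0
tcp_pos: [0.6426, 0.1033, 0.1633]
tcp_rot: [0.845, 0.535, 0.001, -0.0]
wrist_force: [2.8, 3.7, -1.7]
width: -0.0001
grasp_force: 2.4
```

```bash
python3 -m inch '{"xyz":[[-0.05,-0.1,0],[-0.1,-0.2,0],[-0.1,-0.2,0]],"rotation":[[0,0,0],[0,0,0],[0,0,0]],"jaw":[-1,-1,-1]}'
```

```text
t: 17.38
tcp_pos: [0.6425, 0.1032, 0.1634]
tcp_rot: [0.844, 0.536, 0.002, -0.001]
wrist_force: [5.4, 7.7, -3.4]
width: -0.0001
grasp_force: 5.1
```

The position has stopped changing while the force climbs, so the bolt is at its end stop where predicted. I'll back off, rise and check the knob numerically.

```bash
python3 -m inch '{"xyz":[[0.7,1.5,0],[1.7,3.6,0],[2.2,4.6,0],[2.2,4.6,5],[2.2,4.6,10],[2.2,4.6,15],[2.2,4.6,15],[2.2,4.6,15]],"rotation":[[0,0,0],[0,0,0],[0,0,0],[0,0,0],[0,0,0],[0,0,0],[0,0,0],[0,0,0]],"jaw":[-1,-1,-1,-1,-1,-1,-1,-1]}'
python3 - <<'E'
from h import *
v=np.array([.427,.904,0]);k=np.array([.650,.1203,.18])
for n,f in(("scene","j.png"),("side","j1.png")):
    g=snap(n,f).max(2).astype(int)
    for t in(0,.025,.0346):
        u,w=proj(n,k-v*t);u,w=int(round(u)),int(round(w));print(n,t,(u,w),"min/mean brightness",g[w-3:w+4,u-2:u+3].min(),g[w-2:w+3,u-1:u+2].mean())
    o=cv2.imread("pics/"+("a.png" if n=="scene" else "b.png"));o2=cv2.imread("pics/"+f)
    if n=="scene":
        T=o[200:213,353:362];r=cv2.matchTemplate(o2[185:235,320:370],T,cv2.TM_CCOEFF_NORMED);_,m,_,l=cv2.minMaxLoc(r);print("knob template at",l[0]+320+(356.7-353),l[1]+185+7,m)
    i=[o[150:240,190:270],o2[150:240,190:270]] if n=="scene" else [o[240:330,200:300],o2[240:330,200:300]]
    # tray outer corner shift (region without tins)
    T=o[215:250,190:225] if n=="scene" else o[280:330,203:235]
    y0,x0=(215,190) if n=="scene" else (280,203)
    r=cv2.matchTemplate(o2[y0-8:y0+T.shape[0]+8,x0-8:x0+T.shape[1]+8],T,cv2.TM_CCOEFF_NORMED);_,m,_,l=cv2.minMaxLoc(r);print("tray shift px",l[0]-8,l[1]-8,m)
E
```

```text
t: 18.38
tcp_pos: [0.6632, 0.1466, 0.3127]
tcp_rot: [0.845, 0.535, -0.0, 0.0]
wrist_force: [-0.0, 0.1, -1.0]
width: -0.0003
grasp_force: 0.0
scene 0 (356, 207) min/mean brightness 83 134.6
scene 0.025 (347, 206) min/mean brightness 35 136.8
scene 0.0346 (344, 205) min/mean brightness 9 27.2
knob template at 343.7 205 0.9432681798934937
tray shift px 0 0 0.9994766712188721
side 0 (292, 153) min/mean brightness 163 187.66666666666666
side 0.025 (290, 158) min/mean brightness 82 118.46666666666667
side 0.0346 (289, 160) min/mean brightness 82 91.33333333333333
tray shift px 0 0 0.9988305568695068
```

The knob sits where the fully home position predicts (scene 344,205), and the tray hasn't shifted in either view. I'll hand it in.

```bash
python3 -c "
from station import hand_in
print(hand_in())"
```

```text
the job is handed in; nothing more can be done
None
```

I handed the job in at about 18.5 s: all four tins are in the tray (two resting on edge), the caddy is level, the bolt is home and the tray has not moved, by the pictures; the jar, can and bottle were never approached, and no verdict came back.

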